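Match a glass bead: caliper on the finished one, hold the new one over it

ROBOT

A 7-joint arm with a two-finger parallel gripper is mounted at the origin on the work surface. World frame = base frame: x ahead of the robot, y to its left, z up, the work surface at z = 0. Lengths are in mm, angles in rad, forces in N, time in s.
With the tool pointing down it reaches from about 400 to 900 mm from the base axis. Payload 5.6 kg.
Tool frame: the origin (TCP) lies midway between the tips of the shut fingers; the grasp point (between the pads) lies 19 mm behind it; z points along the fingers, y is the line along which they close (so a half turn about z gives the same grasp; the last joint's range is limited). The gripper opens to 92 mm and grips with 3 to 60 N. Pads are 20 mm wide; open, the fingers measure 128 mm over their backs; the gripper's body (75 mm by 189 mm) begins 69 mm behind the grasp point.
Start: joints at [1.255, 0.468, -0.012, 1.603, 0.006, 1.071, -0.056], TCP at [175.086, -625.983, 185.092] pointing down, gripper open.
Joint ranges: [-2.53, 2.53], [-0.31, 2.02], [-1.57, 1.55], [0.28, 2.44], [-1.29, 4.43], [0.15, 1.84], [-2.92, 2.92]. Speed limits (rad/s): [2.57, 2.57, 3.14, 3.14, 3.14, 3.14, 3.14].

INTERFACE

Orientations are given as a rotation vector (axis times angle).
In Python, from cell import robot, grip, kin, viewer gives the robot as it stands. Calls block until the motion is done:
- robot.movep(position, orientation): joint-space move of the TCP to a pose.
- robot.servo_line(position, feed=150, rotation=None): straight line of the TCP; rotation=None keeps the orientation; feed is the mean speed in mm/s.
- robot.goto_joints(angles): joint-space move.
- grip(opening, newtons=None): opening from 0.0 (shut) to 1.0 (fully open); newtons is the grip in N (None keeps the last); returns when the fingers have stopped.
- robot.hold(seconds).
- kin.ik(position, orientation): joint angles nearest the present ones, or None.
- robot.observe(): the state.
- viewer.read_camera(name): name is "scene" or "top" or "wrist"; returns the picture (420x560x3 uint8, red, green, blue); there is no depth.
- viewer.camera_info(name): a dict with "camera_matrix" (3x3 intrinsics, pixels), "R" (3x3) and "t" (3): a world point X has camera coordinates R X + t. Camera axes: x right, y down, z forward; pixel columns grow to the right and rows downward; lengths in mm; the calibration is good to about 2 mm. A picture is of the moment at which its call begins: read the wrist's pose just before it. camera_info takes no time and is no camera call; for the wrist camera it gives the pose at the moment of the call.
A pose or a line that the arm cannot do raises robot.IKError and nothing moves.
- robot.job_done(): hands the job in; it is judged then, once.
Trained networks look in the newest picture that a camera, given by its name, has taken for a name from the list of things; names that differ only in an ending like _2 or _b are one class to them, and where a whole thing is asked for, a point or a joint stands for the part that bears it (a point fixed in the world has none). Each returns a list of dicts, best first, with "confidence" (0 to 1); they miss things now and then, are a little off and sometimes report something else, mostly with a low value. They report only what shows in the picture. A call takes as long as a camera call.
- viewer.silhouettes(name, camera): "mask" (420x560 bool, what is visible of it).
- viewer.pinpoint(name, camera): "at" ([x, y, z] in mm, in the coordinates of the camera as it stood for that picture, good to about 4 mm: a listed point, or the origin of a listed thing).
The state is a dict: "t": time; "joints": joint angles; "joint_velocities": joint speeds; "joint_torque": joint torques, N m; "tcp_pos": TCP position; "tcp_rot": TCP orientation; "contact_force": force on the tool from outside, world axes, zero at the start; "wrist_torque": the same for the moment, N m; "grip_width": opening from 0.0 (shut) to 1.0 (fully open); "grip_force": force on a finger pad.
Only numpy, scipy, OpenCV 4.12 (cv2) and the standard library are available. Lean on these libraries where they do the work, as an engineer would, in place of code of your own. Each camera call takes 0.05 s, during which the arm holds its last target. There are 200 camera calls.

TASK

Squeeze the caliper's jaws shut on the finished bead lying between them until both press on it, and leave the caliper set like that. Then pick up the mandrel with the new bead from its rest, carry it across above the glass rods without disturbing them or the paddle, and hold the new bead right over the finished one, about a centimetre of air between them, the mandrel level and lying the same way as the jaws, so that I can compare the two. The new bead must not touch anything; finish while still holding it there.

Things in the scene. Friction and masses are not known exactly. Their poses are not given: they have to be found in the camera images.
- caliper: dark grey digital caliper lying loose, flat, 170 g, 228 mm long. Origin: on the bench, on the fixed jaw's measuring face, mid jaw. x: along the jaws, which are free from x = -22 (tips, to the robot) to +18 mm and 11 mm high from the bench up; beam and display (17 mm high) at x = 18 to 62. y: along the beam; fixed jaw at y = -8 to 0, sliding jaw at y = g to g + 8 (g = joint jaw)
- jaw (a joint): opening g between the caliper's measuring faces, m; 0 = shut; the sliding jaw moves along the caliper's +y as it grows. Slides at about 1.5 N and stays where left; about 0.022 when shut on the finished bead. Fingers can straddle both jaws from above and squeeze them together
- finished_bead: turquoise glass bead, round, 22 mm in diameter, 14 mm high, 12 g, loose, lying on the bench between the caliper's jaws with its hole upright. Origin: the centre of its underside; z up
- mandrel: bead mandrel, 55 to 85 g: level steel rod (3.2 mm thick) with the new bead near one end and a round wooden handle. Origin: centre of the new bead. x: along the rod, from handle to bead (rod tip at +20 mm); handle, 14 mm thick, at x = -108 to -200 mm; lies in its rest, axis 75 mm above the bench; handle free for fingers at x = -130 to -155; balances near x = -115
- new_bead: the new bead, fixed on the mandrel: darker turquoise glass, 22 mm in diameter, 14 mm long along the mandrel. Origin at its centre, axes as the mandrel's
- mandrel_rest: fixed dark grey steel rest of the mandrel: base plate 150 x 60 mm and two uprights with V notches, 86 mm high at most, at x = +60 mm (under the thin rod) and -62 mm (under the handle's end), 32 mm wide. Origin: under its middle on the bench, x along the mandrel, towards the bead
- rod_rest: fixed dark grey corrugated steel rod rest, 150 mm long (x) by 122 mm wide (y), 60 mm high, standing between the mandrel and the caliper, with five furrows along its x. Origin: under its middle on the bench
- green_rod: loose green glass rod, 7 mm thick and 300 mm long, lying in a furrow of the rod rest, its axis 52 mm above the bench. Origin: its middle, x along it. Not to be disturbed
- red_rod: the same in red
- blue_rod: the same in light blue
- paddle: loose graphite paddle lying on the bench: black block 42 x 75 x 13 mm (origin under its middle), thin steel shank and red handle (19 mm thick) along its +y to 200 mm. Not to be disturbed

How it is judged:
By the outcome, as a careful person would: the job done as asked, in the order asked, and still so for the second after the job is handed in, while the arm keeps its last pose, push and grip.
It also fails if it takes over 58 s, if anything falls off the work surface, if the arm or the gripper's body presses on something with over 40 N, if the wrist force passes 120 N, or if a joint passes its speed limit or range.

## Working session

There is one attempt and no reset: what is moved stays moved. The work goes in short steps, each a Python script; the robot and the scene stay as the last script left them, time stands still between calls to the robot, and variables do not carry over. Pictures are saved under pics/ and viewed, at most 10 in all, crops included, and the job is handed in when it is done.

```bash
mkdir -p pics; ls; cat > h.py <<'E'
import numpy as np, cv2
from cell import robot, grip, kin, viewer
from scipy.spatial.transform import Rotation as R
def pin(name,cam):
    i=viewer.camera_info(cam); Rm=np.array(i["R"]);t=np.array(i["t"])
    return [(round(d["confidence"],2),np.round(Rm.T@(np.array(d["at"])-t),1)) for d in viewer.pinpoint(name,cam)[:2]]
def down(yaw): # tool y axis direction at angle yaw from world +y
    return (R.from_euler('z',yaw)*R.from_euler('x',np.pi)).as_rotvec()
def ray(cam,u,v,z):
    i=viewer.camera_info(cam);K=np.array(i["camera_matrix"]);Rm=np.array(i["R"]);t=np.array(i["t"])
    d=Rm.T@np.linalg.solve(K,[u,v,1]);c=-Rm.T@t
    return c+d*(z-c[2])/d[2]
def proj(cam,X):
    i=viewer.camera_info(cam);p=np.array(i["camera_matrix"])@(np.array(i["R"])@np.array(X,float)+np.array(i["t"]));return p[:2]/p[2]
def save(cam,n):
    im=viewer.read_camera(cam);cv2.imwrite(f"pics/{n}.png",im[:,:,::-1]);return im
E
python3 - <<'E'
from h import *
s=robot.observe();print(s)
for c in ("top","scene"):
    save(c,c+"0")
    for n in "caliper jaw finished_bead mandrel new_bead mandrel_rest rod_rest green_rod red_rod blue_rod paddle".split(): print(c,n,pin(n,c))
print(robot.observe()["t"])
E
```

```text
pics
{'t': 0.0, 'joints': array([ 1.25499777,  0.46834878, -0.01158988,  1.60359557,  0.00598637,
        1.07142269, -0.05631462]), 'joint_velocities': array([ 0.00214395,  0.00051056,  0.00129732, -0.00081784, -0.00050721,
       -0.00059399,  0.00145458]), 'joint_torque': array([ 4.84965403e-04, -5.20572817e+01, -1.24568929e-02, -2.43747586e+01,
       -5.66468784e-02,  1.72832102e-02,  1.91245726e-04]), 'tcp_pos': array([ 174.88405161, -625.38017195,  184.17043371]), 'tcp_rot': array([-3.11074600e+00, -4.26801160e-01,  5.51650935e-04]), 'contact_force': array([0.33674246, 0.01966829, 0.89650924]), 'wrist_torque': array([ 0.01372712, -0.00126209,  0.03724659]), 'grip_force': 0.0, 'grip_width': 0.9985852307495094}
top caliper [(0.98, array([619.3, 232.5,   0.7]))]Traceback (most recent call last):
  File "<stdin>", line 5, in <module>
  File "h.py", line 6, in pin
    return [(round(d["confidence"],2),np.round(Rm.T@(np.array(d["at"])-t),1)) for d in viewer.pinpoint(name,cam)[:2]]
                                                                                       ~~~~~~~~~~~~~~~^^^^^^^^^^
ValueError: it knows: blue_rod, caliper, finished_bead, green_rod, mandrel, mandrel_rest, new_bead, paddle, red_rod, rod_rest
```

```bash
python3 - <<'E'
from h import *
for c in ("top","scene"):
    im=save(c,c+"1")
    for n in "caliper finished_bead mandrel new_bead mandrel_rest rod_rest green_rod red_rod blue_rod paddle".split(): print(c,n,pin(n,c))
print(robot.observe()["t"])
E
```

```text
top caliper [(0.83, array([6.184e+02, 2.301e+02, 6.000e-01]))]
top finished_bead [(0.64, array([622.3, 243.2,   2.6]))]
top mandrel [(0.57, array([ 583.5, -306. ,   75.3])), (0.42, array([497.8, -15.6,  58.1]))]
top new_bead [(0.59, array([ 583.1, -309.1,   71.9]))]
top mandrel_rest [(0.63, array([ 466.9, -284.7,   -1.6]))]
top rod_rest [(0.79, array([503. , -18. ,  -2.1]))]
top green_rod []
top red_rod [(0.78, array([497.7, -16.9,  54.2]))]
top blue_rod [(0.8, array([506.7,  34.4,  50. ]))]
top paddle [(0.85, array([ 794.3, -148.9,    1.4]))]
scene caliper [(0.63, array([617.5, 226.8,   1.9]))]
scene finished_bead [(0.4, array([ 6.229e+02,  2.476e+02, -1.000e-01])), (0.4, array([ 584.4, -310.9,   78.5]))]
scene mandrel [(0.76, array([ 582.6, -309.4,   78.4]))]
scene new_bead [(0.63, array([ 578.8, -309. ,   76.6])), (0.5, array([621.6, 228.2,  -2. ]))]
scene mandrel_rest [(0.63, array([ 464.5, -278.7,   -2.3]))]
scene rod_rest [(0.72, array([504.6,  -7.3,  -1.7]))]
scene green_rod [(0.63, array([ 578.4, -306.4,   77.5])), (0.57, array([500.5, -60. ,  49.6]))]
scene red_rod [(0.82, array([496.8, -16.4,  50.9]))]
scene blue_rod [(0.65, array([508.6,  32.3,  58.2]))]
scene paddle [(0.55, array([ 791.4, -147. ,   -1.5]))]
1.2
```

View pics/top1.png

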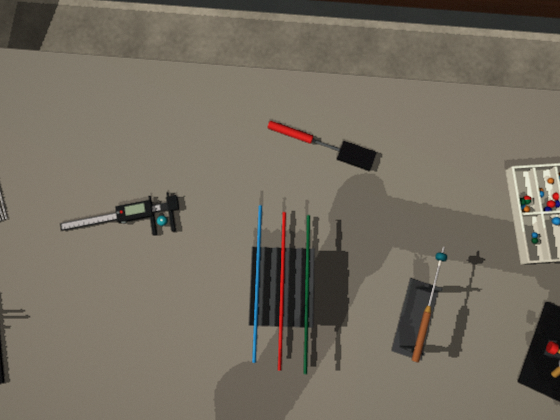

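View pics/scene1.png

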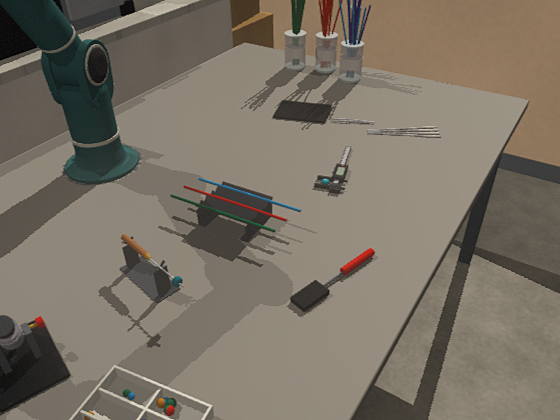

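The top view shows the caliper with its bead at about (162,220) px, the beam running left. The mandrel's bead is at (441,257) and its handle end at (417,360), with the rods between them. The scene view agrees, so next I take wrist views over both places.

```bash
python3 - <<'E'
from h import *
a=ray("top",441,257,75);b=ray("top",417.5,360,75);d=a-b;print(a,b,np.arctan2(d[1],d[0]),np.linalg.norm(d))
a=ray("top",62,227,5);b=ray("top",172,200,8);print(a,b)
o=down(-0.23)
robot.movep([446,-274,300],o)
save("wrist","w1");i=viewer.camera_info("wrist");np.savez("w1.npz",**{k:np.array(i[k]) for k in("camera_matrix","R","t")})
for n in ("mandrel","new_bead","mandrel_rest"): print(n,pin(n,"wrist"))
o=down(0.13);robot.movep([600,235,300],o)
save("wrist","w2");i=viewer.camera_info("wrist");np.savez("w2.npz",**{k:np.array(i[k]) for k in("camera_matrix","R","t")})
for n in ("caliper","finished_bead"): print(n,pin(n,"wrist"))
s=robot.observe();print(s["t"],s["tcp_pos"],s["joints"])
E
```

```text
[ 583.077182   -311.44539196   75.        ] [ 391.49359197 -272.52709634   75.        ] -0.20041298521129144 195.49656186830705
[588.72864763 449.79589461   5.        ] [664.35991621 229.05417557   8.        ]
mandrel [(0.57, array([ 579. , -309. ,   75.1]))]
new_bead [(0.79, array([ 579.4, -312.4,   74.7]))]
mandrel_rest [(0.91, array([ 462. , -282.3,   -1. ])), (0.62, array([505.3,  32.8,  53.3]))]
caliper [(0.91, array([ 6.221e+02,  2.264e+02, -6.000e-01]))]
finished_bead [(0.73, array([622.8, 247.5,  -2.4])), (0.41, array([497.7, -10.7,  51. ]))]
5.1583 [600.45967064 233.66555706 300.05772439] [ 0.01692714  0.45336419 -0.63087503  1.44725526  0.26998831  1.32832602
 -2.07333359]
```

View pics/w1.png

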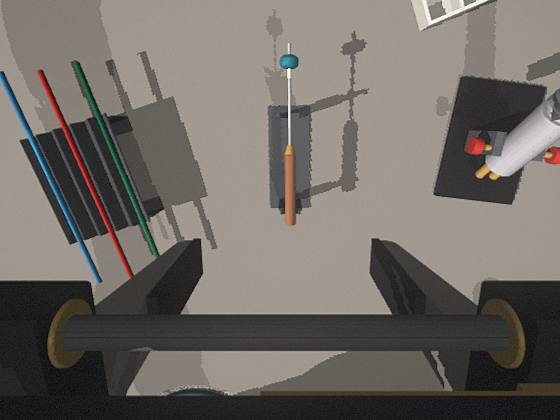

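View pics/w2.png

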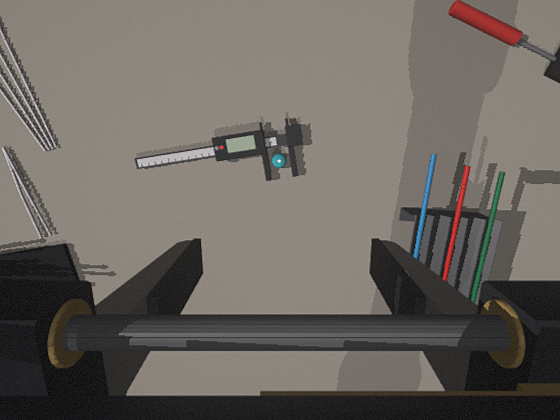

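w1 shows the mandrel's bead at (289,61), rod tip at (290,43) and handle end at (291,223). w2 shows the finished bead at (279,160) between the jaws, the fixed jaw on the right. I'll enlarge the caliper.

```bash
python3 - <<'E'
import cv2
im=cv2.imread("pics/w2.png")[105:195,125:325]
cv2.imwrite("pics/w2c.png",cv2.resize(im,(800,360),interpolation=cv2.INTER_CUBIC))
E
```

```text
(no output)
```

View pics/w2c.png

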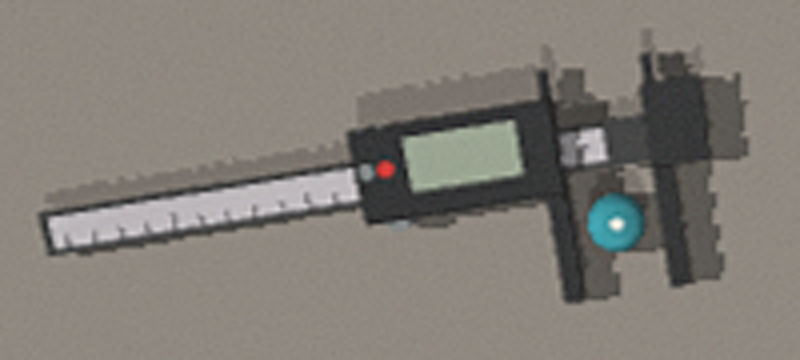

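The crop shows the fixed jaw's tip at (671–690,284), the sliding jaw's tip at (565–583,299) and the bead at (615,222), touching neither jaw.

```bash
cat >> h.py <<'E'
def rayf(f,u,v,z):
    i=np.load(f);d=i["R"].T@np.linalg.solve(i["camera_matrix"],[u,v,1]);c=-i["R"].T@i["t"]
    return c+d*(z-c[2])/d[2]
E
python3 - <<'E'
from h import *
for n,u,v,z in [("fix tip L",671,285,11),("fix tip R",690,283,11),("fix top L",655,168,11),("sl tip L",565,300,11),("sl tip R",583,298,11),("sl top L",551,205,11),("bead",615,222,12),("beam end t",40,214,8),("beam near body t",355,165,8),("beam end b",47,254,8),("disp tl",401,138,17),("disp tr",517,120,17),("disp br",524,175,17)]:
    print(n,np.round(rayf("w2.npz",u/4+125,v/4+105,z),1))
for n,u,v,z in [("bead",289,61,75),("tip",290,43,75),("end",291,224,75),("handle front",290,147,75)]:
    print(n,np.round(rayf("w1.npz",u,v,z),1))
# masks
E
```

```text
fix tip L [598.8 222.1  11. ]
fix tip R [600.4 215.3  11. ]
fix top L [640.1 233.4  11. ]
sl tip L [588.3 260.2  11. ]
sl tip R [589.9 253.7  11. ]
sl top L [622.2 269.1  11. ]
bead [619.2 245.3  12. ]
beam end t [595.2 454.    8. ]
beam near body t [627.3 341.2   8. ]
beam end b [580.8 451.2   8. ]
disp tl [639.5 323.9  17. ]
disp tr [650.9 283.9  17. ]
disp br [632.1 279.4  17. ]
bead [ 583.6 -311.5   75. ]
tip [ 602.2 -317.1   75. ]
end [ 388.1 -268.4   75. ]
handle front [ 486.3 -290.    75. ]
```

Caliper yaw is about 0.275, origin about (620,228) and g about 33 mm. Now I squeeze the jaws.

```bash
python3 - <<'E'
from h import *
o=down(0.275);p=np.array([617.4,244.4])
print(kin.ik([*p,4],o))
robot.movep([*p,60],o); robot.servo_line([*p,4],feed=80)
s=robot.observe();print(s["t"],s["tcp_pos"],s["contact_force"])
grip(0.3,8); s=robot.observe();print(s["t"],s["grip_width"]*92,s["grip_force"],s["contact_force"])
robot.hold(0.3);s=robot.observe();print(s["t"],s["grip_width"]*92,s["grip_force"],s["contact_force"],s["tcp_pos"])
save("wrist","w3")
E
```

```text
[-0.07060504  0.77609674 -0.51752728  1.64777016  0.48058645  0.84752405
 -2.08456471]
6.9583 [617.63975867 244.72673685   4.21976038] [-0.53139122  0.15888038  0.7793479 ]
7.9917 27.35874691872555 0.0 [-0.43353505 -0.48736222 -0.36356637]
8.2917 27.542377237388003 0.0 [-0.30307224  0.2363444   0.1908448 ] [617.39741867 244.37711891   3.99492356]
```

```bash
python3 - <<'E'
from h import *
a=save("scene","s3")
u=proj("scene",[617,244,20]).astype(int);print(u)
a=a[:,:,::-1][max(0,u[1]-75):u[1]+50,u[0]-90:u[0]+90]
cv2.imwrite("pics/s3c.png",np.hstack([cv2.resize(a,(400,278),interpolation=cv2.INTER_CUBIC),cv2.resize(cv2.imread("pics/w3.png"),(400,278))]))
E
```

```text
[324 177]
```

View pics/s3c.png

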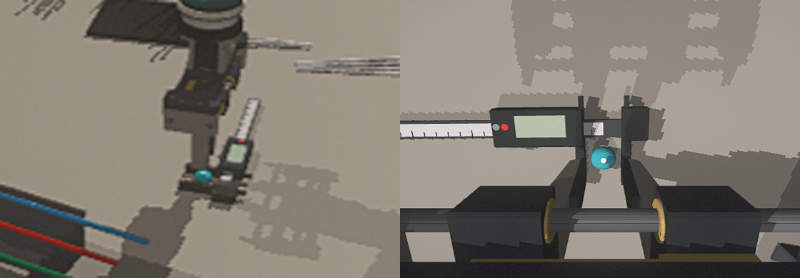

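```bash
python3 - <<'E'
import cv2
im=cv2.imread("pics/w3.png")[130:300,190:400]
cv2.imwrite("pics/w3c.png",cv2.resize(im,(740,599),interpolation=cv2.INTER_CUBIC))
E
```

```text
(no output)
```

View pics/w3c.png

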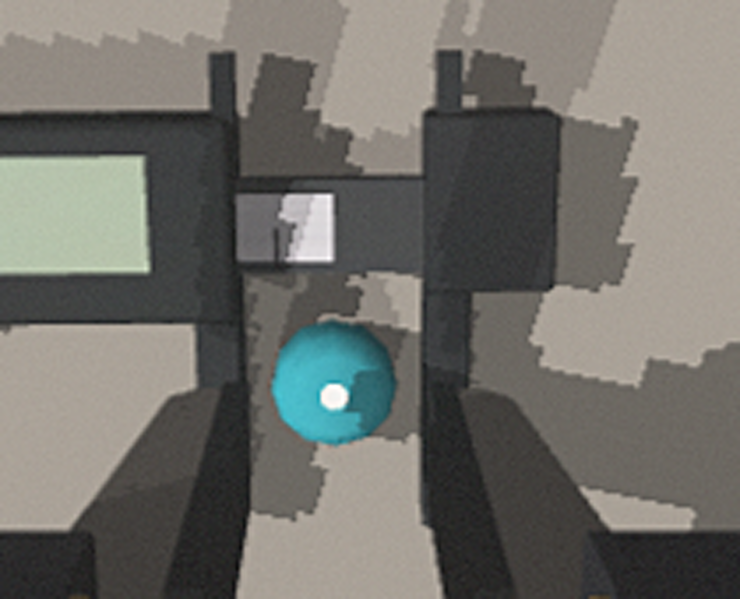

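The caliper hasn't moved. The finger tips, inner edges at (245,385) and (425,385), look as if they hide the jaws. I'll check the geometry by projection.

```bash
python3 - <<'E'
from h import *
s=robot.observe();c=s["tcp_pos"];x=np.array([np.cos(.275),np.sin(.275),0]);y=np.array([-x[1],x[0],0])
def q(P): u=proj("wrist",P);return np.round([(u[0]-190)*3.524,(u[1]-130)*3.524])
for z in (0,4,11,20,30):
  print(z,[q(c+dx*x+w*y+[0,0,z-c[2]]) for dx in(0,10) for w in (13.8,-13.8)], q(c+10*x+24.5*y+[0,0,z-c[2]]))
i=viewer.camera_info("wrist");print(-np.array(i["R"]).T@i["t"],np.array(i["R"])@s_ if 0 else i["R"])
im=viewer.silhouettes("finished_bead","wrist")
for d in im[:1]:
  v,u=np.nonzero(d["mask"]);print(d["confidence"],u.mean(),v.mean(),np.ptp(u)+1)
  i=viewer.camera_info("wrist");np.savez("w3.npz",**{k:np.array(i[k]) for k in("camera_matrix","R","t")});print(rayf("w3.npz",u.mean(),v.mean(),8),(rayf("w3.npz",u.mean(),v.mean(),8)-c)@x)
print(pin("finished_bead","wrist"),pin("caliper","wrist"))
print(rayf("w3.npz",190+245/3.524,130+385/3.524,11),rayf("w3.npz",190+425/3.524,130+385/3.524,11),c)
E
```

```text
0 [array([260., 380.]), array([412., 379.]), array([259., 327.]), array([413., 327.])] [200. 327.]
4 [array([259., 387.]), array([413., 387.]), array([258., 333.]), array([414., 333.])] [197. 334.]
11 [array([256., 401.]), array([416., 400.]), array([255., 345.]), array([417., 345.])] [193. 345.]
20 [array([253., 419.]), array([419., 419.]), array([251., 362.]), array([420., 362.])] [186. 362.]
30 [array([248., 442.]), array([424., 442.]), array([247., 382.]), array([425., 382.])] [178. 382.]
[685.16561558 263.35592638 202.94822466] [[ 2.70545405e-01 -9.62706756e-01  9.41659863e-04]
 [-9.32824633e-01 -2.61905694e-01  2.47474467e-01]
 [-2.37998715e-01 -6.78314834e-02 -9.68893958e-01]]
0.94 284.08915906788246 238.04964539007094 35
[619.64174574 245.88114823   8.        ] 2.555610393599371
[(0.95, array([619.5, 246.2,   1. ]))] [(0.65, array([6.193e+02, 2.267e+02, 6.000e-01]))]
[615.87524865 260.31295205  11.        ] [624.2620323 230.4314454  11.       ] [617.39222382 244.44267198   4.02927277]
```

```bash
python3 - <<'E'
from h import *
i=np.load("w2.npz");K=i["camera_matrix"]
c=np.array([600.46,233.67,300.06]);x=np.array([np.cos(.13),np.sin(.13),0]);y=np.array([-x[1],x[0],0])
for w in (46,):
 for dx in (0,10):
  for dz in (0,10,20,30,40):
   o=[]
   for sg in(1,-1):
    p=K@(i["R"]@(c+dx*x+sg*w*y+[0,0,dz])+i["t"]);o.append(np.round(p[:2]/p[2]))
   print(w,dx,dz,o)
grip(0.0) if 0 else None
E
```

```text
46 0 0 [array([212., 240.]), array([358., 240.])]
46 0 10 [array([208., 246.]), array([361., 245.])]
46 0 20 [array([204., 252.]), array([365., 251.])]
46 0 30 [array([200., 259.]), array([370., 258.])]
46 0 40 [array([195., 267.]), array([374., 266.])]
46 10 0 [array([211., 225.]), array([359., 225.])]
46 10 10 [array([207., 230.]), array([362., 229.])]
46 10 20 [array([203., 236.]), array([366., 235.])]
46 10 30 [array([199., 242.]), array([371., 241.])]
46 10 40 [array([194., 248.]), array([376., 248.])]
```

Both views put the visible finger ends about 25 mm above the nominal TCP: the fingers hover over the jaws and touch nothing. I'll widen them, step down with a force guard to find the true tip height, then squeeze.

```bash
python3 - <<'E'
from h import *
o=down(0.275);p=np.array([617.4,244.4])
robot.servo_line([*p,30],feed=150)
grip(0.75,8)
robot.servo_line([*p,4],feed=100)
f0=robot.observe()["contact_force"][2]
z=4
while z>-26:
    z-=2
    try: robot.servo_line([*p,z],feed=60)
    except robot.IKError as e: print("ik",e);break
    s=robot.observe();df=s["contact_force"][2]-f0
    if abs(df)>3: break
print(z,df,s["tcp_pos"],s["t"],s["grip_width"])
save("wrist","w4")
E
```

```text
-26 -0.24313486524029293 [617.26056612 244.37132587 -26.16143276] 13.775 0.7441327634286188
```

View pics/w4.png

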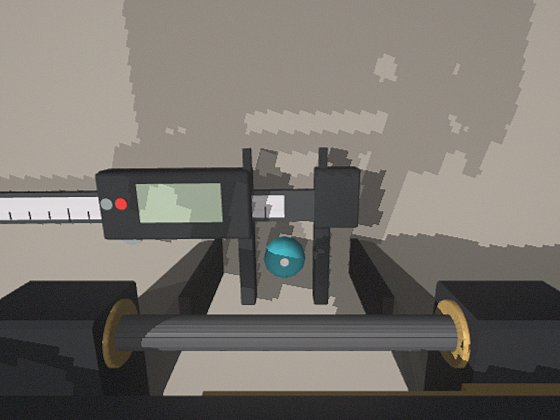

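Still no contact at TCP z=-26, and the finger tips now show beside the jaws at (222,240) and (350,240). So the real tips sit about 27 mm short of the nominal TCP. Closing now.

```bash
python3 - <<'E'
from h import *
grip(0.3,8); s=robot.observe();print(s["t"],s["grip_width"]*92,s["grip_force"],s["contact_force"])
robot.hold(0.3);s=robot.observe();print(s["t"],s["grip_width"]*92,s["grip_force"],s["contact_force"],s["tcp_pos"])
save("wrist","w5")
E
```

```text
14.4083 36.96231565391749 7.96255499124527 [-0.74110363  1.30380278  0.51387607]
14.7083 37.24177367907164 7.963083162903786 [ 0.06587517  1.34367141 -0.39040085] [617.33405678 244.69008913 -25.92250534]
```

View pics/w5.png

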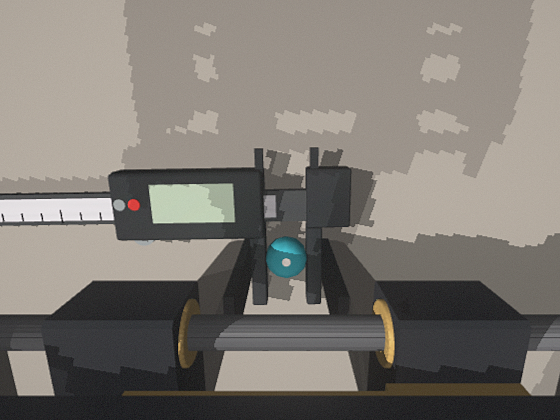

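The fingers stopped at 37 mm with 8 N on the pads, and the picture shows the jaws on both sides of the bead at (286,257). I release, measure the bead numerically, then go to the mandrel.

```bash
cat >> h.py <<'E'
def cen(name,cam,z):
    for d in viewer.silhouettes(name,cam)[:1]:
        v,u=np.nonzero(d["mask"]); 
        return d["confidence"],len(u),np.ptp(u)+1,np.ptp(v)+1,np.round(ray(cam,(u.min()+u.max())/2,(v.min()+v.max())/2,z),1)
E
python3 - <<'E'
from h import *
o=down(0.275);p=np.array([617.33,244.6])
print(cen("finished_bead","wrist",8))
grip(0.7);robot.servo_line([*p,120],feed=200)
save("wrist","w6");print(cen("finished_bead","wrist",8),pin("finished_bead","wrist"),pin("caliper","wrist"))
d=viewer.silhouettes("caliper","wrist")
if d:
    m=d[0]["mask"].astype(np.uint8);cs=max(cv2.findContours(m,0,2)[0],key=cv2.contourArea);r=cv2.minAreaRect(cs)
    b=[ray("wrist",*q,11) for q in cv2.boxPoints(r)]
    for k in range(4): e=b[k]-b[k-1];print(np.linalg.norm(e),np.arctan2(e[1],e[0]))
o2=down(-0.22);g=np.array([444.5,-280.5])
for P,O in(([*g,150],o2),([*g,29],o2),([483,207,150],o),([483,207,-11],o)):
    q=kin.ik(P,O);print(None if q is None else np.round(q,2))
print(robot.observe()["t"])
E
```

```text
(0.82, 1404, np.int64(42), np.int64(44), array([619.8, 245.8,   8. ]))
(0.69, 441, np.int64(23), np.int64(24), array([619.1, 245.2,   8. ])) [(0.88, array([622. , 248.1,  -3. ]))] [(0.75, array([617.4, 231.2,  -2.9]))]
83.64624385143823 0.10322935765140365
237.75756924432812 -1.2967270831868245
82.51948360724946 -2.8419549568060276
254.08794657986414 1.8446138361464253
[ 0.87  0.34 -0.44  1.92  0.18  0.92 -1.45]
[ 0.84  0.53 -0.42  1.99  0.33  0.68 -1.58]
[ 0.09  0.39 -0.68  1.91  0.3   0.95 -2.03]
[-0.05  0.63 -0.52  2.    0.51  0.64 -2.21]
16.5083
```

```bash
python3 - <<'E'
from h import *
o2=down(-0.22);g=np.array([444.5,-280.5])
grip(0.6,40)
robot.movep([600,200,200],down(0.2)); robot.movep([*g,170],o2)
print(cen("new_bead","wrist",75),pin("new_bead","wrist"),pin("mandrel","wrist"),pin("mandrel_rest","wrist"))
robot.servo_line([*g,29],feed=120)
s=robot.observe();print(s["t"],s["tcp_pos"],s["contact_force"])
grip(0.0,40);s=robot.observe();print(s["t"],s["grip_width"]*92,s["grip_force"],s["contact_force"],s["tcp_pos"])
print(cen("new_bead","wrist",75),pin("new_bead","wrist"))
E
```

```text
None [] [] []
20.6667 [ 445.08909369 -280.77739709   29.68451854] [0.21739278 0.49019354 0.11921241]
21.3833 12.968053402498294 40.00028192996979 [0.3366093  1.32781676 0.82130838] [ 444.65432124 -279.92021072   28.98654694]
None []
```

Gripped, with a width of about 14 mm at 40 N. Next I lift, photograph the bead and check its offset from the tool.

```bash
python3 - <<'E'
from h import *
save("wrist","w7");print(cen("new_bead","wrist",75),pin("new_bead","wrist"))
robot.servo_line([444.5,-280.5,170],feed=100)
robot.hold(0.2);s=robot.observe();print(s["t"],s["tcp_pos"],s["contact_force"],s["grip_width"]*92,s["wrist_torque"])
zb=75+170-29
for c in("wrist","scene","top"):
    save(c,c+"8");print(c,cen("new_bead",c,zb),pin("new_bead",c))
E
```

```text
None []
23.3917 [ 444.32801264 -280.34111228  169.58126734] [-0.53402863 -0.27943218  0.21196598] 12.877685394319732 [ 0.06780862 -0.04520041  0.09026108]
wrist None []
scene (0.42, 628, np.int64(36), np.int64(48), array([750.9,  14.6, 216. ])) [(0.45, array([ 581.1, -308.1,  218.5]))]
top (0.71, 4608, np.int64(68), np.int64(83), array([493.7, -14.9, 216. ])) [(0.56, array([ 580.7, -310.4,  209.9]))]
```

Held: the bead is near (581,-309,214), as expected. Carry it across, then triangulate both beads by colour in the two fixed cameras.

```bash
cat >> h.py <<'E'
from scipy.optimize import least_squares
def blob(cam,guess,r=26,im=None):
    im=viewer.read_camera(cam) if im is None else im
    u=proj(cam,guess);h=cv2.cvtColor(im,cv2.COLOR_RGB2HSV)
    m=((h[...,0]>82)&(h[...,0]<105)&(h[...,1]>110)&(h[...,2]>35)).astype(np.uint8)
    n,_,st,ce=cv2.connectedComponentsWithStats(m)
    c=[(np.hypot(*(ce[k]-u)),st[k],ce[k]) for k in range(1,n) if st[k][4]>8]
    c=[x for x in c if x[0]<r]
    return min(c,key=lambda x:x[0]) if c else None
def tri(pix):
    f=lambda X:np.concatenate([proj(c,X)-p for c,p in pix.items()])
    r=least_squares(f,[600,0,50]);return np.round(r.x,1),np.round(r.fun,1)
E
python3 - <<'E'
from h import *
o=down(0.274)
robot.movep([482.2,206.8,150],o);robot.hold(0.2)
s=robot.observe();print(s["t"],s["tcp_pos"],s["grip_width"]*92)
gN=[619.4,245.4,196];gF=[619.4,245.4,7]
pn={}
for c in("scene","top"):
    im=save(c,c+"9");b=blob(c,gN,im=im);f=blob(c,gF,15,im=im);print(c,proj(c,gN),b,"|",proj(c,gF),f)
    if b: pn[c]=b[2]
if len(pn)==2: print(tri(pn))
print(pin("new_bead","scene"),pin("new_bead","top"))
E
```

```text
25.825 [482.62854394 205.8731588  149.95359255] 12.986679041707909
scene [327.971155   119.31066601] (np.float64(1.7485855258336702), array([326, 116,   5,   4,  15], dtype=int32), array([328.33333333, 117.6       ])) | [324.84426354 181.72628514] (np.float64(1.274555481933327), array([322, 179,   7,   4,  23], dtype=int32), array([325.26086957, 180.52173913]))
top [134.11947708 199.80903898] (np.float64(0.841388933228018), array([130, 195,  11,  10,  80], dtype=int32), array([134.7, 199.2])) | [161.43999986 220.51966499] (np.float64(0.3703134147991509), array([157, 215,  10,  11,  84], dtype=int32), array([161.63095238, 220.20238095]))
(array([619.9, 243.2, 201.3]), array([-0.5,  0.2, -0.2, -0.3]))
[(0.59, array([616.5, 231. ,  -0.8])), (0.36, array([616.2, 243.3, 198.1]))] [(0.57, array([620.2, 245.4, 189.5]))]
```

The new bead's offsets match the finished bead's in both views to within 1 px. Lower it straight down to the compare height.

```bash
python3 - <<'E'
from h import *
robot.servo_line([482.2,206.8,30],feed=100);robot.servo_line([482.2,206.8,-10.5],feed=40);robot.hold(0.5)
s=robot.observe();print(s["t"],s["tcp_pos"],s["tcp_rot"],down(.274),s["contact_force"],s["grip_width"]*92)
gN=[619.4,245.4,35.5];C=[]
for c in("scene","top"):
    im=save(c,c+"10");print(c,proj(c,gN),blob(c,gN,im=im),proj(c,[619.4,245.4,7]))
    u=proj(c,[560,230,20]).astype(int);a=im[:,:,::-1][u[1]-40:u[1]+40,u[0]-55:u[0]+55];C.append(cv2.resize(a,(400,291),interpolation=cv2.INTER_CUBIC))
    print(c,u)
im=save("wrist","w10");b=cv2.resize(im[:,:,::-1],(388,291))
C.append(b);cv2.imwrite("pics/fin.png",np.vstack([np.hstack(C[:2]),np.hstack([b,np.zeros((291,412,3),np.uint8)])]))
E
```

```text
29.0417 [482.23160787 206.78015333 -10.47352938] [-3.11215385e+00 -4.28956777e-01 -9.86621142e-05] [3.11215646e+00 4.29053099e-01 2.62719252e-17] [-0.18538077 -0.73520459 -1.64434906] 13.073368181228089
scene [325.28295703 172.96956101] (np.float64(1.8803835249131466), array([324, 170,   4,   3,  11], dtype=int32), array([325.36363636, 171.09090909])) [324.84426354 181.72628514]
scene [303 174]
top [157.97303251 217.89149185] (np.float64(2.2589384915668096), array([153, 214,  14,  12, 106], dtype=int32), array([160.05660377, 218.76415094])) [161.43999986 220.51966499]
top [163 248]
```

View pics/fin.png

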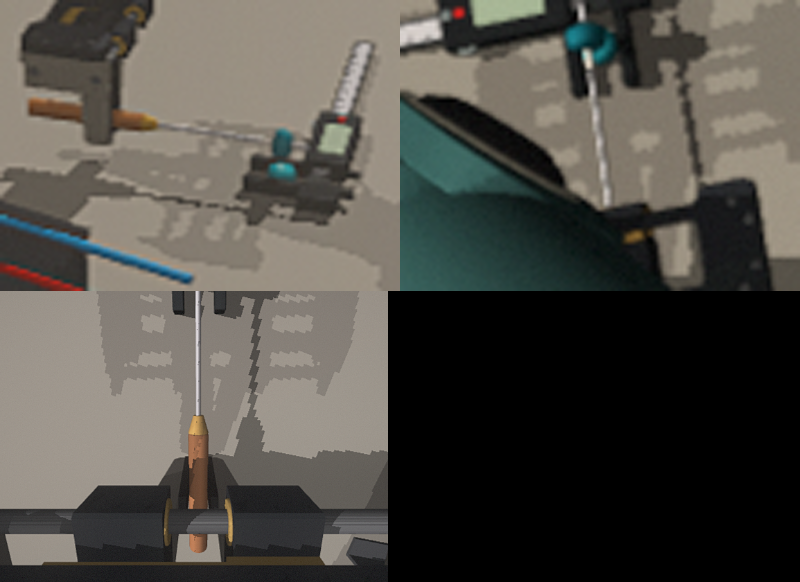

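The final view shows the new bead at scene pixel (326,173), just above the finished bead at (325,180). The mandrel looks straight along the tool axis and parallel to the jaws. One numeric check of tilt before handing in.

```bash
python3 - <<'E'
from h import *
x=np.array([np.cos(.274),np.sin(.274),0]);B=np.array([619.4,245.4,35.5])
print("handle end pred",proj("scene",B-200*x),"seen",303-55+28*.275,174-40+106*.275)
print("handle front pred",proj("scene",B-108*x),"seen",303-55+157*.275,174-40+123*.275)
for n in("new_bead","finished_bead"): print(n,pin(n,"scene"),pin(n,"top"))
for n in("blue_rod","red_rod","green_rod","paddle"): print(n,pin(n,"scene"))
E
```

```text
handle end pred [255.56814746 162.79690669] seen 255.7 163.15
handle front pred [287.03224038 167.38808815] seen 291.175 167.825
new_bead [(0.55, array([613.6, 245.8,  39.1]))] [(0.56, array([620.3, 246.8,  32.5])), (0.22, array([504.6,  35. ,  46.4]))]
finished_bead [(0.41, array([623.6, 249.4,   0.9]))] [(0.47, array([623.3, 244.8,   0.7]))]
blue_rod [(0.5, array([509.3,  31.4,  55.3]))]
red_rod [(0.54, array([497.5, -14.4,  52.5]))]
green_rod [(0.68, array([499.1, -59.9,  51.1]))]
paddle [(0.64, array([ 792.4, -144.7,   -1.7]))]
```

The mandrel is level, the beads line up, and the rods and paddle are where they were. Handing in.

```bash
python3 -c "
from h import *
print(robot.job_done(),robot.observe()['t'])"
```

```text
the job is handed in; nothing more can be done
the job is handed in; nothing more can be done
```

I closed the caliper on the finished bead and left it set, and handed the job in with the arm still holding the new bead level over it, parallel to the jaws with about 1 cm of air; the cameras show the rods and paddle undisturbed.

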